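# Hang the assembly hammer in its ring holder

## Robot

A 6-joint arm with a two-finger parallel gripper is mounted at the origin on the work surface. World frame = base frame: x ahead of the robot, y to its left, z up, the work surface at z = 0. Lengths are in m, angles in rad, forces in N, time in s.
With the tool pointing down it reaches from about 0.225 to 0.875 m from the base axis. Payload 3.4 kg.
Tool frame: the origin (TCP) lies at the very end of the fingers, on their centre line; the grasp point (between the pads) lies 19 mm behind it; z points along the fingers, y is the line along which they close (so a half turn about z gives the same grasp; the last joint's range is limited). The gripper opens to 85 mm and grips with 20 to 120 N. Pads are 22 mm wide; open, the fingers measure 114 mm over their backs; the gripper's body (76 mm by 85 mm) begins 54 mm behind the grasp point. The pads swing forward as they close: fully open they stand 13 mm farther back than shut.
Start: joints at [1.147, 0.276, 1.505, -0, 1.361, -0.121], TCP at [0.171, 0.549, 0.231] pointing down, gripper open.
Joint ranges: [-2.89, 2.89], [-0.75, 2.08], [0.22, 2.7], [-1.18, 4.32], [0.11, 2.71], [-2.7, 2.7]. Speed limits (rad/s): [2.57, 2.57, 3.14, 3.14, 3.14, 3.14].

## Interface

Orientations are given as a unit quaternion [w, x, y, z].
In Python, from rig import manip, get_image, camera_info gives the robot as it stands. The module is installed in compiled form; this text tells all that it offers.
- The arm moves only by the shell command python3 -m crank 'ROWS' [FORCE]. ROWS is a JSON object of lists of equal length, an entry for each row: "translation": the shift along the tool's x, y, z in mm, a list of three; "roll": the turn about the tool's z in rad; "fingers": the opening, from 0 (shut) to 1 (fully open). A call has 1 to 8 rows; each row shifts and turns the commanded pose from where the row before left it, along the tool's axes as they then stand; what a row does not reach is not made up. A row lasts 1/10 s, in which the tool goes at most 50 mm and 8.59 degrees, less where a joint would pass 70% of its speed; a pose out of reach is approached as far as the arm can. A call is refused whole if a number of a shift passes 50 or a number of a turn 0.15, either way. A call with a gripper value outside its range is refused whole. The fingers move at their own pace and stop on an object; FORCE is the grip in N (left out, the last holds). Time passes only in rows, so rows that do not move let the fingers close. It gives the time, the measured TCP pose, the force, the opening and the grip force at its end, in the units of the state.
- manip.get_state(): the state, without advancing time (a new reading comes with each control period).
- get_image(name): name is "scene" or "top"; returns the picture (384x512x3 uint8, blue, green, red); there is no depth.
- camera_info(name): a dict with "mtx" (3x3 intrinsics, pixels), "rvec" (rotation vector, rad) and "tvec" (3), from world to camera coordinates, as OpenCV has them. Camera axes: x right, y down, z forward; pixel columns grow to the right and rows downward; lengths in m; the calibration is good to about 2 mm. A picture is of the moment at which its call begins. camera_info takes no time and is no camera call.
- manip.sign_off(): hands the job in; it is judged then, once.
The state is a dict: "clock": time; "qpos": joint angles; "qd": joint speeds; "effort": joint torques, N m; "position": TCP position; "ee_rot": TCP orientation; "contact_force": force on the tool from outside, world axes, zero at the start; "moment": the same for the moment, N m; "width": finger opening in m; "gripper_force": force on a finger pad.
Only numpy, scipy, OpenCV 4.12 (cv2) and the standard library are available. Lean on these libraries where they do the work, as an engineer would, in place of code of your own. Each camera call takes 0.05 s, during which the arm holds its last target. There are 200 camera calls.

## Task

Lift the soft-faced hammer out of the yellow caddy and put it away in the orange ring on the blue-bracketed stand: feel for the off-centre hole with the end of the handle, lower the hammer handle-first through it, and keep hold until the head rests fully home on the ring, then let go so that it hangs upright. Press gently (never harder than about 4 kg on the stand), and leave the spool, the battery holder and the jar where they are.

Things in the scene. Friction and masses are not known exactly. Their poses are not given: they have to be found in the camera images.
- hammer: Soft-faced hammer, 0.17 to 0.33 kg, standing handle-down in the caddy, head resting on the caddy's top. Origin: middle of the head's flat underside, on the handle's axis; z up out of the head; x along the head (red face +x, black face -x). Head: aluminium block 36 (x) by 28 (y) by 30 (z) mm, with a round face of diameter 26, 22 long, at each x end (80 mm in all). Grip the block across y.
- hammer_tip (a point): Centre of the free end of the hammer's blue round handle (diameter 18), 105 mm straight below the hammer's origin. The end has a bevel 2 mm high and 1.5 mm wide.
- caddy: Yellow sheet caddy fixed to the bench, 100 (x) by 110 (y) by 120 mm high; flat top plate 8 mm thick, with a round through hole of diameter 27 at its middle, in which the handle hangs loosely. Origin: centre of the underside.
- stand: Fixed ring stand: dark base plate 170 by 100 by 10 mm, aluminium post 30 by 30 mm centred 75 mm off at +x, 106 mm high, and a blue bracket ring, diameter 86 outside and 42 inside, at 106 to 120 mm height. On it lies an orange ring: outer diameter 60, 10 mm thick, plain round hole of diameter 21 in its middle. Nothing stands above the orange ring. Origin: on the bracket's axis, at the bench top.
- ring_mark (a point): Point on the blue bracket's axis, level with the flat top of the orange ring (130 mm above the bench). The orange ring is clamped off-centre, rigidly: the centre of its hole lies 7 mm from this point in an unknown horizontal direction, different every time and not measured. Below it the way is free for the whole handle.
- spool: Bystander: solder spool, steel, diameter 60, 46 mm high, upright. Origin: centre of the underside.
- battery_holder: Bystander: open grey battery holder, 60 by 75 by 18 mm. Origin: centre of the underside.
- flux_jar: Bystander: amber jar, diameter 48, 50 mm high. Origin: centre of the underside.

How it is judged:
By the outcome, as a careful person would: the job done as asked, in the order asked, and still so for the second after the job is handed in, with the robot touching nothing.
It also fails if it takes over 72 s, if anything falls off the work surface, if the arm or the gripper's body presses on something with over 40 N, if the wrist force passes 120 N, or if a joint passes its speed limit or range.

## Working session

There is one attempt and no reset: what is moved stays moved. The work goes in short steps, Python scripts to look and compute and a shell command to move; the robot and the scene stay as the last step left them, time stands still between calls to the robot, and variables do not carry over. Pictures are saved under pics/ and viewed, at most 11 in all, crops included, and the job is handed in when it is done.

```bash
mkdir -p pics
python3 - <<'E'
from rig import manip,get_image,camera_info
import cv2,numpy as np
for n in("scene","top"):
    cv2.imwrite(f"pics/{n}0.png",get_image(n)); c=camera_info(n); print(n,c)
s=manip.get_state();print(s)
E
```

```text
scene {'mtx': array([[410.86328475,   0.        , 249.52004649],
       [  0.        , 410.86328475, 197.11430399],
       [  0.        ,   0.        ,   1.        ]]), 'rvec': array([ 1.00832596,  2.45763042, -0.99162136]), 'tvec': array([ 0.40815942, -0.21903859,  1.14371304])}
top {'mtx': array([[432.05358084,   0.        , 259.93249606],
       [  0.        , 432.05358084, 193.20397225],
       [  0.        ,   0.        ,   1.        ]]), 'rvec': array([ 2.1545986 , -2.10141129,  0.18760575]), 'tvec': array([-0.00869179,  0.5892645 ,  0.84335515])}
{'clock': 0.1, 'qpos': array([ 1.14701030e+00,  2.76548869e-01,  1.50602186e+00,  1.08602669e-05,
        1.36073662e+00, -1.20983633e-01]), 'qd': array([-0.00162221, -0.00117939, -0.00501864, -0.00072517, -0.00142065,
        0.00040792]), 'effort': array([ 1.65555455e-03, -4.17701018e+01, -2.46403706e+01, -2.98904779e-04,
        5.71395125e-03,  6.34559669e-06]), 'position': array([0.17125264, 0.54839326, 0.23051037]), 'ee_rot': array([-2.35765291e-04,  1.50824518e-01,  9.88560180e-01, -8.24309724e-04]), 'contact_force': array([ 0.22547371, -0.25306706,  0.15237965]), 'moment': array([ 0.01228977, -0.02642399, -0.01189643]), 'gripper_force': 0.0, 'width': 0.08558875239155682}
```

View pics/top0.png

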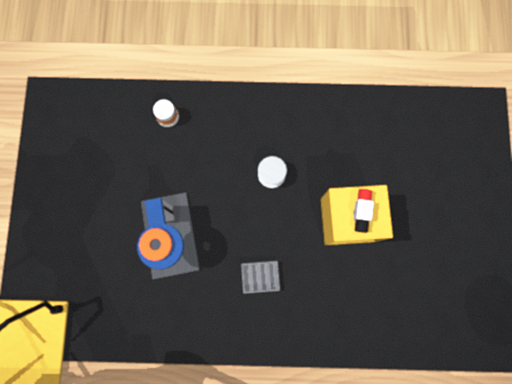

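View pics/scene0.png

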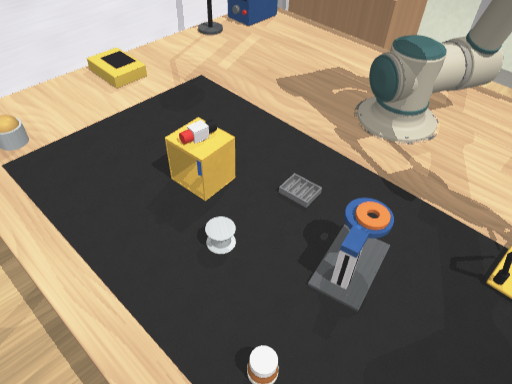

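The top view shows the hammer head at about (364,211), with the red end up, on the yellow caddy. The orange ring is at about (156,244) on the blue bracket. The spool is at (272,172), the battery holder at (261,277) and the jar at (166,112). The scene view agrees: hammer at (198,132), ring at (373,214).

```bash
cat > h.py <<'E'
from rig import manip,get_image,camera_info
import cv2,numpy as np
def ray(n,uv,z):
    c=camera_info(n);R=cv2.Rodrigues(c['rvec'])[0];t=c['tvec']
    uv=np.float64(uv).reshape(-1,1,2)
    d=cv2.undistortPoints(uv,c['mtx'],None).reshape(-1,2);d=np.c_[d,np.ones(len(d))]@R
    o=-R.T@t
    return (o+d*((z-o[2])/d[:,2])[:,None])[:,:2]
def hsv(im):return cv2.cvtColor(im,cv2.COLOR_BGR2HSV)
def mask(im,lo,hi,box):
    m=cv2.inRange(hsv(im),np.array(lo),np.array(hi));k=np.zeros_like(m);x0,y0,x1,y1=box;k[y0:y1,x0:x1]=m[y0:y1,x0:x1];return k
def cen(m):
    ys,xs=np.nonzero(m);return np.array([xs.mean(),ys.mean()]),len(xs)
def circ(m,n,z):
    c=max(cv2.findContours(m,cv2.RETR_EXTERNAL,cv2.CHAIN_APPROX_NONE)[0],key=cv2.contourArea)
    P=ray(n,c.reshape(-1,2),z);A=np.c_[2*P,np.ones(len(P))];s=np.linalg.lstsq(A,(P**2).sum(1),rcond=None)[0]
    return s[:2],np.sqrt(s[2]+s[:2]@s[:2])
E
python3 - <<'E'
from h import *
for n,b,hb in(("top",(130,180,200,285),(345,180,385,240)),("scene",(335,190,400,240),(170,115,225,150))):
    im=cv2.imread(f"pics/{n}0.png")
    print(n,'orange',circ(mask(im,(5,150,120),(18,255,255),b),n,.13))
    mo=mask(im,(5,150,120),(18,255,255),b)
    cs,h=cv2.findContours(mo,cv2.RETR_CCOMP,cv2.CHAIN_APPROX_NONE)
    for c,hh in zip(cs,h[0]):
        if hh[3]>=0 and len(c)>8: print('hole',ray(n,c.reshape(-1,2).mean(0),.13))
    mb=mask(im,(100,120,60),(125,255,255),b)|mo
    print(' blue',circ(mb,n,.12))
    r=cen(mask(im,(0,150,100),(4,255,255),hb)|mask(im,(172,150,100),(180,255,255),hb));k=cen(mask(im,(0,0,0),(180,255,60),hb));w=cen(mask(im,(0,0,120),(180,60,255),hb))
    print(r,k,w,'\n red',ray(n,r[0],.14),'blk',ray(n,k[0],.14),'white',ray(n,w[0],.15))
    cv2.imwrite(f"pics/{n}c.png",cv2.resize(np.hstack([im[b[1]:b[1]+50,b[0]:b[0]+65],im[hb[1]:hb[1]+50,hb[0]-10:hb[0]+55]]),None,fx=6,fy=6,interpolation=cv2.INTER_CUBIC))
print(-cv2.Rodrigues(camera_info('top')['rvec'])[0].T@camera_info('top')['tvec'])
E
```

```text
top orange (array([0.47510796, 0.1967292 ]), np.float64(0.028081586165374605))
hole [[0.47526623 0.19723842]]
 blue (array([0.4924529 , 0.19513218]), np.float64(0.051589401347952264))
(array([364.65686275, 194.00980392]), 102) (array([362.25233645, 198.14641745]), 321) (array([363.47074468, 209.7712766 ]), 376) 
 red [[ 0.57698132 -0.18974218]] blk [[ 0.56903435 -0.18512231]] white [[ 0.54575995 -0.18462198]]
scene orange (array([0.4796035 , 0.19932613]), np.float64(0.030015808042805504))
hole [[0.47964398 0.19978062]]
 blue (array([0.48458526, 0.19326723]), np.float64(0.047888480901912604))
(array([186.11594203, 136.17391304]), 138) (array([197.10314685, 121.00174825]), 572) (array([199.00600601, 130.61861862]), 333) 
 red [[ 0.57906635 -0.18592188]] blk [[ 0.52863376 -0.21125985]] white [[ 0.55603557 -0.17139554]]
[0.43150894 0.00292916 0.93399548]
```

View pics/topc.png

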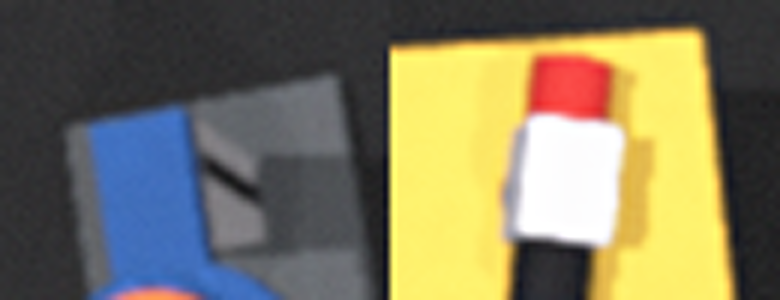

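Run:
```python
from h import *
f=lambda x,y:((x-390)/6+335-0.4,y/6+180-0.4)
c=[f(527,115),f(622,119),f(522,238),f(612,246)]
P=ray("top",c,.15);print(P,P.mean(0))
print('dir',P[1]-P[3],P[0]-P[2], 'red end',ray("top",f(573,57),.146))
for n,b in(("top",(325,180,400,250)),("scene",(150,110,245,200))):
    im=cv2.imread(f"pics/{n}0.png")
    cv2.imwrite(f"pics/{n}d.png",cv2.resize(im[b[1]:b[3],b[0]:b[2]],None,fx=6,fy=6,interpolation=cv2.INTER_CUBIC))
im=cv2.imread("pics/top0.png")
a=cv2.resize(im[180:285,125:205],None,fx=5,fy=5,interpolation=cv2.INTER_CUBIC)
im=cv2.imread("pics/scene0.png")
b=cv2.resize(im[115:220,160:240],None,fx=5,fy=5,interpolation=cv2.INTER_CUBIC)
cv2.imwrite("pics/e.png",np.hstack([a,b]))
```

```text
[[ 0.56592244 -0.17387031]
 [ 0.56540882 -0.20296853]
 [ 0.52795703 -0.17178749]
 [ 0.52619651 -0.19909686]] [ 0.5463712 -0.1869308]
dir [ 0.03921231 -0.00387168] [ 0.03796541 -0.00208282] red end [[ 0.58516609 -0.18927354]]
```

View pics/e.png

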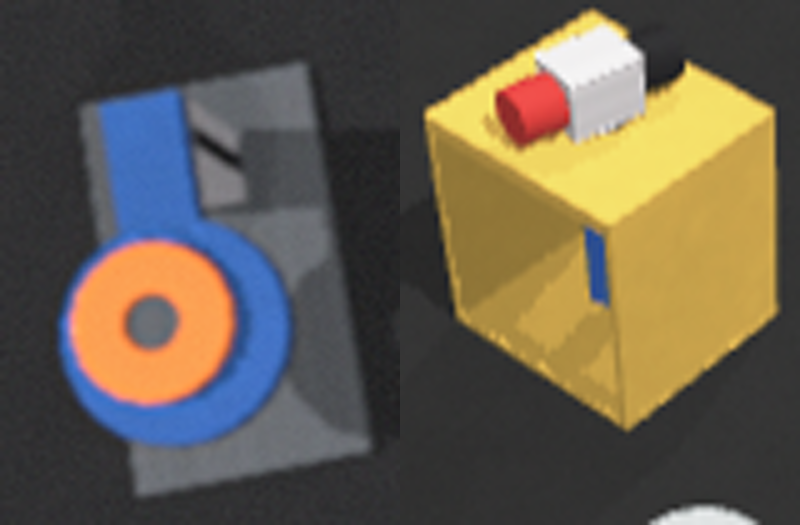

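```bash
cat >> h.py <<'E'
from scipy.spatial.transform import Rotation
def togo(p):
    s=manip.get_state();q=s['ee_rot'];R=Rotation.from_quat([q[1],q[2],q[3],q[0]]).as_matrix()
    print('t',round(s['clock'],2),'pos',s['position'].round(4),'yaw_y',round(np.arctan2(R[1,1],R[0,1]),4),'z',R[:,2].round(4),'w',round(s['width'],4),'F',s['contact_force'].round(1),'M',s['moment'].round(2))
    print('tool mm',(1000*R.T@(np.array(p)-s['position'])).round(1))
E
python3 - <<'E'
from h import *
print('blue',ray("top",(159.8,245.6),.12),ray("top",(155,244),.13))
print('scene head',ray("scene",(197,126.2),.15))
E
python3 -m crank '{"translation":[[0,0,0],[0,0,0]],"roll":[-0.116,-0.116],"fingers":[0.8,0.8]}'
python3 -c "
from h import *
togo([.546,-.187,.231])"
```

```text
blue [[0.47282322 0.19079366]] [[0.47503489 0.19755971]]
scene head [[ 0.54922071 -0.18588284]]
clock: 0.3
position: [0.1713, 0.5485, 0.2307]
ee_rot: [-0.0, 0.033, 0.999, -0.001]
contact_force: [0.1, -0.2, -0.7]
width: 0.0681
gripper_force: 0.0
t 0.3 pos [0.1713 0.5485 0.2307] yaw_y 1.5048 z [-5.0e-04 -1.1e-03 -1.0e+00] w 0.0681 F [ 0.1 -0.2 -0.7] M [-0.03 -0.03 -0.03]
tool mm [-4.224e+02 -7.092e+02  4.000e-01]
```

```bash
python3 -m crank '{"translation":[[-20,-42,0],[-25,-42,0],[-25,-42,0],[-25,-42,0],[-25,-42,0],[-25,-42,0],[-25,-42,0],[-25,-42,0]],"roll":[0,0,0,0,0,0,0,0],"fingers":[0.7,0.7,0.7,0.7,0.7,0.7,0.7,0.7]}' >/dev/null
python3 -m crank '{"translation":[[-25,-42,0],[-25,-42,0],[-25,-42,0],[-25,-42,0],[-25,-42,0],[-25,-42,0],[-25,-42,0],[-25,-42,0]],"roll":[0,0,0,0,0,0,0,0],"fingers":[0.7,0.7,0.7,0.7,0.7,0.7,0.7,0.7]}'
python3 -c "
from h import *
togo([.5475,-.1865,.231])"
```

```text
clock: 1.9
position: [0.5182, -0.1513, 0.2309]
ee_rot: [-0.0, 0.036, 0.999, 0.0]
contact_force: [0.2, 1.0, 0.4]
width: 0.0597
gripper_force: 0.0
t 1.9 pos [ 0.5182 -0.1513  0.2309] yaw_y 1.4993 z [-5.e-04  7.e-04 -1.e+00] w 0.0597 F [0.2 1.  0.4] M [-0.   -0.07  0.  ]
tool mm [-31.7 -33.   -0.1]
```

```bash
python3 -m crank '{"translation":[[0,0,0],[-16,-15,0],[0,0,0],[0,0,0]],"roll":[0,0,0,0],"fingers":[0.7,0.7,0.7,0.7]}' >/dev/null
python3 - <<'E'
from h import *
togo([.5475,-.1865,.125])
for n,b in(("scene",(140,60,270,170)),):
    im=get_image(n)
    a=cv2.resize(im[60:170,140:270],None,fx=4,fy=4,interpolation=cv2.INTER_CUBIC)
    cv2.imwrite("pics/f.png",a)
E
```

```text
t 2.3 pos [ 0.5321 -0.1647  0.2307] yaw_y 1.4999 z [-0.0017  0.0013 -1.    ] w 0.0598 F [0.3 0.5 0. ] M [ 0.02 -0.01  0.01]
tool mm [-17.1 -20.8 105.7]
```

View pics/f.png

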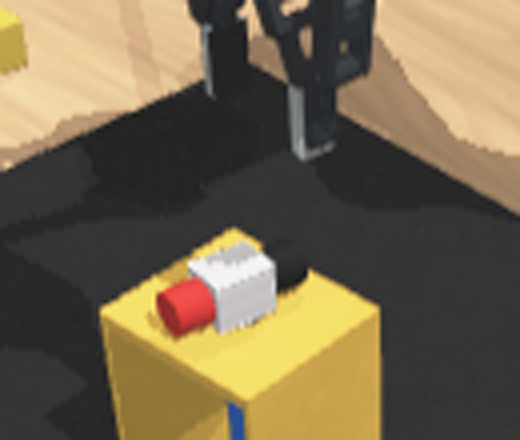

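The picture shows the open fingers above and behind the hammer head (silver block at about (233,287) in the crop), with a clear path down. Next I move over it and descend.

```bash
python3 -m crank '{"translation":[[-17,-21,0],[0,0,0],[0,0,30],[0,0,30],[0,0,20],[0,0,15],[0,0,8],[0,0,0]],"roll":[0,0,0,0,0,0,0,0],"fingers":[0.7,0.7,0.7,0.7,0.7,0.7,0.7,0.7]}'
python3 - <<'E'
from h import *
togo([.5475,-.1865,.1250])
im=get_image("top");cv2.imwrite("pics/g.png",cv2.resize(im[170:260,310:410],None,fx=5,fy=5,interpolation=cv2.INTER_CUBIC))
E
```

```text
clock: 3.15
position: [0.5471, -0.1863, 0.1275]
ee_rot: [-0.001, 0.035, 0.999, 0.001]
contact_force: [-1.0, -0.8, 1.1]
width: 0.0597
gripper_force: 0.0
t 3.15 pos [ 0.5471 -0.1863  0.1275] yaw_y 1.5007 z [-0.0023  0.0014 -1.    ] w 0.0597 F [-1.  -0.8  1.1] M [ 0.03 -0.02  0.01]
tool mm [-0.4 -0.2  2.5]
```

View pics/g.png

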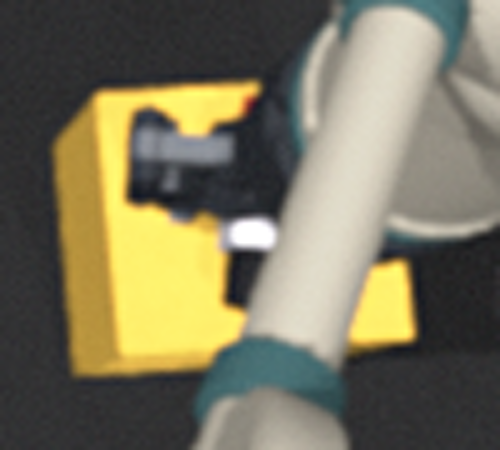

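The top view is mostly blocked by the arm, but the fingers straddle the head block at about (250,230) in the crop. I'll close on it.

```bash
python3 -m crank '{"translation":[[0,0,2],[0,0,0],[0,0,0],[0,0,0],[0,0,0],[0,0,0],[0,0,0],[0,0,0]],"roll":[0,0,0,0,0,0,0,0],"fingers":[0.6,0.5,0.4,0.25,0.2,0.2,0.2,0.2]}' 60
python3 -m crank '{"translation":[[0,0,0],[0,0,0],[0,0,0]],"roll":[0,0,0],"fingers":[0.2,0.2,0.2]}'
python3 -c "
from h import *
togo([.5475,-.1865,.1250])"
```

```text
clock: 4.0
position: [0.5487, -0.1877, 0.1271]
ee_rot: [0.001, 0.035, 0.999, -0.0]
contact_force: [-0.2, 1.4, 5.8]
width: 0.027
gripper_force: 60.0
clock: 4.3
position: [0.5488, -0.1877, 0.1271]
ee_rot: [0.001, 0.035, 0.999, -0.0]
contact_force: [-0.6, 1.4, 6.1]
width: 0.0271
gripper_force: 60.0
t 4.3 pos [ 0.5488 -0.1877  0.1271] yaw_y 1.4998 z [ 1.3e-03 -3.0e-04 -1.0e+00] w 0.0271 F [-0.6  1.4  6.1] M [0.16 0.09 0.  ]
tool mm [1.3 1.1 2.1]
```

```bash
python3 -m crank '{"translation":[[0,0,-3],[0,0,-8],[0,0,-20],[0,0,-30],[0,0,-30],[0,0,-30],[0,0,-30],[0,0,-10]],"roll":[0,0,0,0,0,0,0,0],"fingers":[0.2,0.2,0.2,0.2,0.2,0.2,0.2,0.2]}' 100
python3 -m crank '{"translation":[[0,0,0],[0,0,0],[0,0,0]],"roll":[0,0,0],"fingers":[0.2,0.2,0.2]}'
python3 - <<'E'
from h import *
togo([.477,.198,.29])
im=get_image("scene");cv2.imwrite("pics/h.png",cv2.resize(im[40:190,120:290],None,fx=4,fy=4,interpolation=cv2.INTER_CUBIC))
E
```

```text
clock: 5.1
position: [0.5494, -0.1883, 0.2905]
ee_rot: [0.002, 0.035, 0.999, -0.001]
contact_force: [0.5, -0.9, -2.0]
width: 0.0261
gripper_force: 98.4
clock: 5.4
position: [0.5474, -0.1872, 0.2851]
ee_rot: [-0.002, 0.035, 0.999, 0.001]
contact_force: [-0.5, -0.5, -2.3]
width: 0.026
gripper_force: 98.4
t 5.4 pos [ 0.5474 -0.1872  0.2851] yaw_y 1.5 z [-0.0038  0.0019 -1.    ] w 0.026 F [-0.5 -0.5 -2.3] M [-0.02 -0.06  0.03]
tool mm [ 97.4 379.3  -3.9]
```

View pics/h.png

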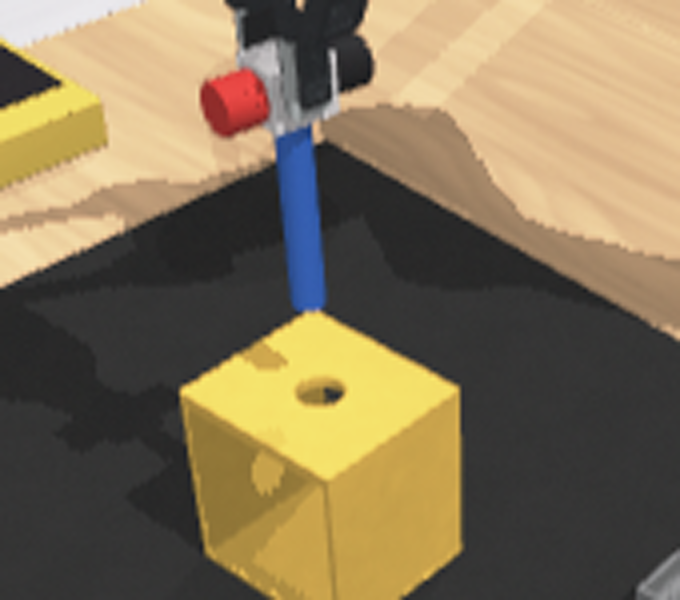

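The hammer is held by its head, with the handle hanging nearly straight down to (310,303) in the crop, clear above the caddy hole at (320,391). Next I move over the stand.

```bash
python3 -m crank '{"translation":[[6,24,0],[12,47,0],[12,47,0],[12,47,0],[12,47,0],[12,47,0],[12,47,0],[12,47,0]],"roll":[0,0,0,0,0,0,0,0],"fingers":[0.2,0.2,0.2,0.2,0.2,0.2,0.2,0.2]}' >/dev/null
python3 -m crank '{"translation":[[6,24,0],[0,0,0],[0,0,0],[0,0,0]],"roll":[0,0,0,0],"fingers":[0.2,0.2,0.2,0.2]}'
python3 - <<'E'
from h import *
print('tip',ray("scene",(310/4+119.6,300/4+39.6),.173),'top',ray("scene",(293/4+119.6,128/4+39.6),.278))
togo([.477,.198,.26])
E
```

```text
clock: 6.65
position: [0.4792, 0.1942, 0.2867]
ee_rot: [-0.0, 0.036, 0.999, -0.001]
contact_force: [-0.4, 0.1, -1.8]
width: 0.0263
gripper_force: 99.0
tip [[ 0.54269872 -0.19075099]] top [[ 0.55374301 -0.17775535]]
t 6.65 pos [0.4792 0.1942 0.2867] yaw_y 1.4992 z [-0.001 -0.001 -1.   ] w 0.0263 F [-0.4  0.1 -1.8] M [-0.03 -0.01 -0.01]
tool mm [ 2.5  3.6 26.7]
```

```bash
python3 -m crank '{"translation":[[2,3,15],[0,0,12],[0,0,0],[0,0,0],[0,0,0]],"roll":[0,0,0,0,0],"fingers":[0.2,0.2,0.2,0.2,0.2]}'
python3 - <<'E'
from h import *
togo([.477,.198,.26])
im=get_image("scene");cv2.imwrite("pics/i0.png",im);cv2.imwrite("pics/i.png",cv2.resize(im[120:250,320:430],None,fx=5,fy=4.6,interpolation=cv2.INTER_CUBIC)[:598])
E
```

```text
clock: 7.15
position: [0.478, 0.198, 0.2608]
ee_rot: [0.001, 0.036, 0.999, 0.0]
contact_force: [-0.6, -0.0, -2.1]
width: 0.0262
gripper_force: 99.0
t 7.15 pos [0.478  0.198  0.2608] yaw_y 1.4993 z [ 1.e-03  2.e-04 -1.e+00] w 0.0262 F [-0.6 -0.  -2.1] M [-0.    0.02  0.01]
tool mm [ 1.  -0.1  0.8]
```

View pics/i.png

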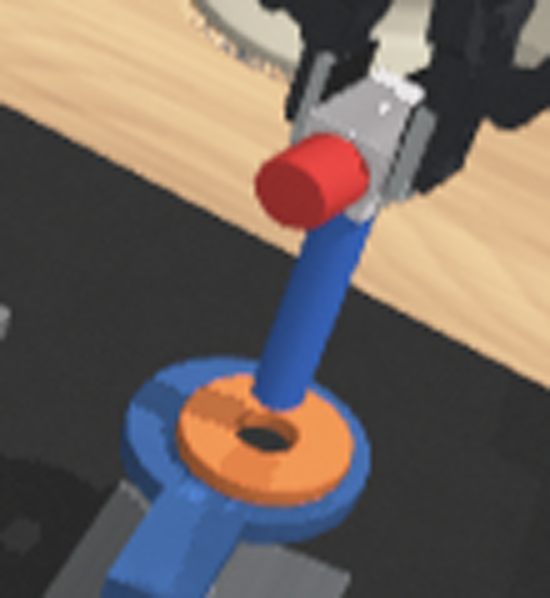

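Run:
```python
from h import *
c=camera_info("scene")
f=lambda x,y:(x/5+319.6,y/4.6+119.6)
P=np.array([[.478,.198,.254],[.478,.198,.149]])
p=cv2.projectPoints(P,c['rvec'],c['tvec'],c['mtx'],None)[0].reshape(-1,2);print([((u-319.6)*5,(v-119.6)*4.6) for u,v in p])
for z in(.146,.149,.152):print('tip',z,ray("scene",f(279,396),z))
print('hole',ray("scene",f(267.5,432),.13))
# sight: axis of handle: two mid points
for y,x0,x1 in((260,301,362),(300,285,346),(350,268,325)):print(y,(x0+x1)/2)
```

```text
[(np.float64(356.6576088569218), np.float64(182.91048451904354)), (np.float64(275.27387983393623), np.float64(399.7003422278028))]
tip 0.146 [[0.4725134  0.19677691]]
tip 0.149 [[0.47545795 0.19784444]]
tip 0.152 [[0.47840251 0.19891198]]
hole [[0.47581074 0.19866319]]
260 331.5
300 315.5
350 296.5
```

The picture shows the handle tip at about (279,396) in the crop, hovering just above the hole at (267,432), with the hammer close to upright. The calibrated offset between tip and hole is about 1 mm. I'll lower gently and feel for it.

```bash
python3 -m crank '{"translation":[[-1,0,8],[0,0,4],[0,0,2],[0,0,2],[0,0,1],[0,0,0],[0,0,0]],"roll":[0,0,0,0,0,0,0],"fingers":[0.2,0.2,0.2,0.2,0.2,0.2,0.2]}'
python3 -m crank '{"translation":[[0,0,1],[0,0,1],[0,0,1],[0,0,0],[0,0,0]],"roll":[0,0,0,0,0],"fingers":[0.2,0.2,0.2,0.2,0.2]}'
python3 -c "
from h import *
togo([.476,.198,.26])"
```

```text
clock: 7.9
position: [0.4785, 0.1983, 0.2434]
ee_rot: [0.0, 0.035, 0.999, 0.0]
contact_force: [-0.1, 0.7, -2.1]
width: 0.0265
gripper_force: 99.0
clock: 8.4
position: [0.4785, 0.1983, 0.2403]
ee_rot: [0.0, 0.035, 0.999, 0.0]
contact_force: [0.4, 0.6, -2.2]
width: 0.0259
gripper_force: 99.0
t 8.4 pos [0.4785 0.1983 0.2403] yaw_y 1.5 z [ 0.e+00  1.e-04 -1.e+00] w 0.0259 F [ 0.4  0.6 -2.2] M [ 0.01  0.02 -0.01]
tool mm [  2.4  -0.4 -19.7]
```

```bash
for i in 1; do python3 -m crank '{"translation":[[0,0,1],[0,0,1],[0,0,0],[0,0,0]],"roll":[0,0,0,0],"fingers":[0.2,0.2,0.2,0.2]}'; done
python3 -m crank '{"translation":[[0,0,1],[0,0,1],[0,0,0],[0,0,0]],"roll":[0,0,0,0],"fingers":[0.2,0.2,0.2,0.2]}'
```

```text
clock: 8.8
position: [0.4784, 0.1983, 0.2383]
ee_rot: [-0.0, 0.035, 0.999, 0.0]
contact_force: [0.1, 0.3, -1.9]
width: 0.0263
gripper_force: 99.0
clock: 9.2
position: [0.4784, 0.1983, 0.2363]
ee_rot: [-0.0, 0.035, 0.999, 0.0]
contact_force: [0.6, 0.5, -2.4]
width: 0.0264
gripper_force: 99.0
```

```bash
python3 -m crank '{"translation":[[0,0,1.5],[0,0,1.5],[0,0,1],[0,0,0],[0,0,0]],"roll":[0,0,0,0,0],"fingers":[0.2,0.2,0.2,0.2,0.2]}'
python3 - <<'E'
from h import *
im=get_image("scene");cv2.imwrite("pics/j.png",cv2.resize(im[120:250,320:430],None,fx=4.6,fy=4.6,interpolation=cv2.INTER_CUBIC)[:598])
E
```

```text
clock: 9.7
position: [0.4784, 0.1983, 0.2323]
ee_rot: [-0.0, 0.035, 0.999, 0.0]
contact_force: [0.6, 0.5, -2.2]
width: 0.0259
gripper_force: 99.0
```

View pics/j.png

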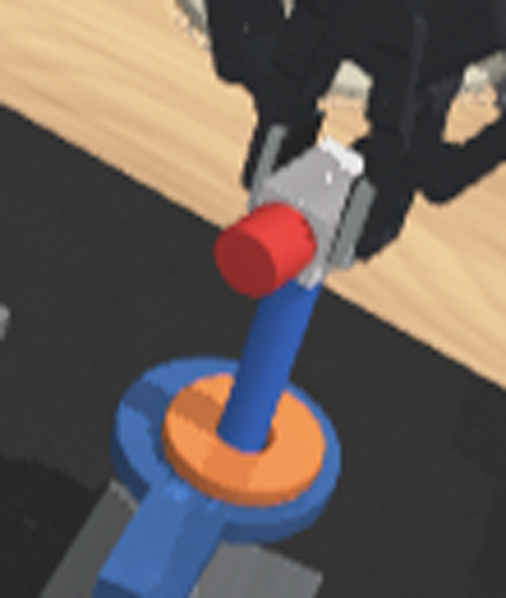

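The handle end now sits in the hole, at about (244,445) in the crop, and the force has not risen. I'll keep lowering in monitored stages.

```bash
python3 -m crank '{"translation":[[0,0,2],[0,0,2],[0,0,3],[0,0,3],[0,0,0]],"roll":[0,0,0,0,0],"fingers":[0.2,0.2,0.2,0.2,0.2]}'
```

```text
clock: 10.25
position: [0.478, 0.1982, 0.2217]
ee_rot: [-0.001, 0.035, 0.999, -0.0]
contact_force: [0.2, 0.0, -3.3]
width: 0.0262
gripper_force: 99.0
```

```bash
python3 -m crank '{"translation":[[0,0,3],[0,0,4],[0,0,4],[0,0,4],[0,0,0],[0,0,0]],"roll":[0,0,0,0,0,0],"fingers":[0.2,0.2,0.2,0.2,0.2,0.2]}'
```

```text
clock: 10.85
position: [0.4784, 0.1983, 0.2072]
ee_rot: [-0.0, 0.035, 0.999, 0.0]
contact_force: [-0.9, -0.3, -2.7]
width: 0.026
gripper_force: 99.0
```

```bash
python3 -m crank '{"translation":[[0,0,3],[0,0,4],[0,0,4],[0,0,4],[0,0,0],[0,0,0]],"roll":[0,0,0,0,0,0],"fingers":[0.2,0.2,0.2,0.2,0.2,0.2]}'
python3 -c "
from h import *
togo([.478,.198,.137])"
```

```text
clock: 11.45
position: [0.4784, 0.1983, 0.1921]
ee_rot: [-0.0, 0.035, 0.999, 0.0]
contact_force: [0.1, 0.6, -1.5]
width: 0.0263
gripper_force: 99.0
t 11.45 pos [0.4784 0.1983 0.1921] yaw_y 1.5 z [-2.e-04  0.e+00 -1.e+00] w 0.0263 F [ 0.1  0.6 -1.5] M [ 0.02  0.01 -0.04]
tool mm [ 0.4 -0.3 55.1]
```

```bash
python3 -m crank '{"translation":[[0,0,4],[0,0,5],[0,0,5],[0,0,5],[0,0,1],[0,0,0]],"roll":[0,0,0,0,0,0],"fingers":[0.2,0.2,0.2,0.2,0.2,0.2]}'
```

```text
clock: 12.05
position: [0.4783, 0.1982, 0.172]
ee_rot: [-0.0, 0.035, 0.999, -0.0]
contact_force: [0.0, -0.9, -2.6]
width: 0.0259
gripper_force: 99.0
```

```bash
python3 -m crank '{"translation":[[0,0,4],[0,0,5],[0,0,5],[0,0,5],[0,0,4],[0,0,2],[0,0,0]],"roll":[0,0,0,0,0,0,0],"fingers":[0.2,0.2,0.2,0.2,0.2,0.2,0.2]}'
python3 -c "
from h import *
togo([.478,.198,.137])"
```

```text
clock: 12.75
position: [0.4783, 0.1982, 0.1469]
ee_rot: [-0.0, 0.035, 0.999, -0.0]
contact_force: [-0.5, 0.8, -3.0]
width: 0.0261
gripper_force: 99.0
t 12.75 pos [0.4783 0.1982 0.1469] yaw_y 1.5 z [-6.e-04 -1.e-04 -1.e+00] w 0.0261 F [-0.5  0.8 -3. ] M [-0.06  0.   -0.05]
tool mm [ 0.2 -0.2  9.9]
```

About 10 mm to go, so I'll creep down until it touches.

```bash
python3 -m crank '{"translation":[[0,0,2],[0,0,2],[0,0,1.5],[0,0,1],[0,0,0.5],[0,0,0],[0,0,0]],"roll":[0,0,0,0,0,0,0],"fingers":[0.2,0.2,0.2,0.2,0.2,0.2,0.2]}'
```

```text
clock: 13.45
position: [0.4785, 0.1983, 0.1404]
ee_rot: [0.0, 0.035, 0.999, 0.0]
contact_force: [-0.5, -0.7, -1.9]
width: 0.0264
gripper_force: 99.0
```

```bash
python3 -m crank '{"translation":[[0,0,0.7],[0,0,0.7],[0,0,0.6],[0,0,0],[0,0,0]],"roll":[0,0,0,0,0],"fingers":[0.2,0.2,0.2,0.2,0.2]}'
```

```text
clock: 13.95
position: [0.4784, 0.1983, 0.1383]
ee_rot: [-0.0, 0.035, 0.999, 0.0]
contact_force: [0.1, -0.1, -1.7]
width: 0.026
gripper_force: 99.0
```

```bash
python3 -m crank '{"translation":[[0,0,0.5],[0,0,0.5],[0,0,0],[0,0,0]],"roll":[0,0,0,0],"fingers":[0.2,0.2,0.2,0.2]}'
```

```text
clock: 14.35
position: [0.4785, 0.1983, 0.1373]
ee_rot: [0.0, 0.035, 0.999, 0.0]
contact_force: [-0.4, -0.9, -3.9]
width: 0.026
gripper_force: 99.1
```

```bash
python3 -m crank '{"translation":[[0,0,0.4],[0,0,0.4],[0,0,0],[0,0,0]],"roll":[0,0,0,0],"fingers":[0.2,0.2,0.2,0.2]}'
```

```text
clock: 14.75
position: [0.4785, 0.1983, 0.1372]
ee_rot: [0.0, 0.035, 0.999, 0.0]
contact_force: [-2.9, -1.2, 5.5]
width: 0.026
gripper_force: 99.7
```

```bash
python3 -m crank '{"translation":[[0,0,0.3],[0,0,0],[0,0,0]],"roll":[0,0,0],"fingers":[0.2,0.2,0.2]}'
python3 - <<'E'
from h import *
togo([.478,.198,.137])
im=get_image("scene");cv2.imwrite("pics/k.png",cv2.resize(im[140:250,320:430],None,fx=5,fy=5,interpolation=cv2.INTER_CUBIC))
E
```

```text
clock: 15.05
position: [0.4785, 0.1983, 0.1372]
ee_rot: [0.0, 0.035, 0.999, 0.0]
contact_force: [-3.7, -0.4, 7.8]
width: 0.0261
gripper_force: 100.2
t 15.05 pos [0.4785 0.1983 0.1372] yaw_y 1.5 z [ 8.e-04  2.e-04 -1.e+00] w 0.0261 F [-3.7 -0.4  7.8] M [-0.15  0.48 -0.01]
tool mm [ 0.5 -0.3  0.2]
```

View pics/k.png

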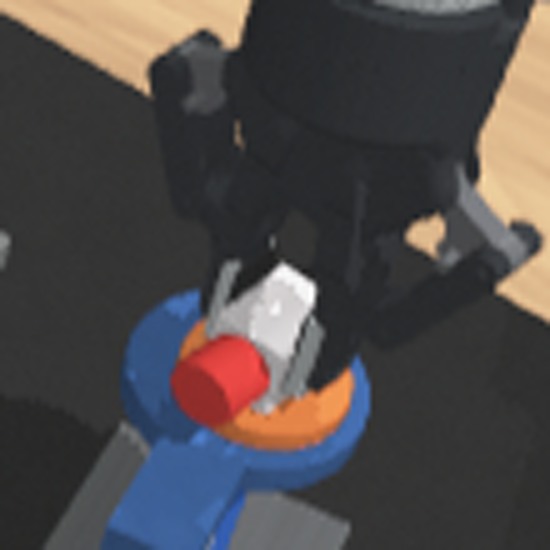

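The head is down on the orange ring and bears on it at about 10 N. I'll ease the grip so it levels, then release and withdraw.

```bash
python3 -m crank '{"translation":[[0,0,0],[0,0,0],[0,0,0]],"roll":[0,0,0],"fingers":[0.2,0.2,0.2]}' 20
python3 -m crank '{"translation":[[0,0,0],[0,0,0],[0,0,0],[0,0,0],[0,0,0],[0,0,0]],"roll":[0,0,0,0,0,0],"fingers":[0.35,0.4,0.5,0.6,0.6,0.6]}'
python3 -m crank '{"translation":[[0,0,-3],[0,0,-10],[0,0,-20],[0,0,-40],[0,0,-40],[0,0,-30],[0,0,0],[0,0,0]],"roll":[0,0,0,0,0,0,0,0],"fingers":[0.6,0.6,0.6,0.6,0.6,0.6,0.6,0.6]}'
python3 -m crank '{"translation":[[0,-40,0],[0,-45,0],[0,-45,0],[0,-45,0],[0,-30,0],[0,0,0],[0,0,0]],"roll":[0,0,0,0,0,0,0],"fingers":[0.6,0.6,0.6,0.6,0.6,0.6,0.6]}'
python3 - <<'E'
from h import *
a=get_image("top");b=get_image("scene")
cv2.imwrite("pics/l.png",np.vstack([cv2.resize(np.hstack([a[180:270,110:210],b[160:250,320:420]]),None,fx=4,fy=4,interpolation=cv2.INTER_CUBIC),cv2.resize(np.hstack([a,b])[:,:],(800,230))]))
E
```

```text
clock: 15.4
position: [0.4785, 0.1983, 0.1372]
ee_rot: [0.0, 0.035, 0.999, 0.0]
contact_force: [-2.6, -1.0, 6.9]
width: 0.0259
gripper_force: 100.2
clock: 16.0
position: [0.4785, 0.1983, 0.1361]
ee_rot: [-0.0, 0.035, 0.999, 0.0]
contact_force: [0.2, -0.8, 0.1]
width: 0.0516
gripper_force: 0.0
clock: 16.8
position: [0.4786, 0.1984, 0.2804]
ee_rot: [0.001, 0.035, 0.999, 0.0]
contact_force: [-0.0, -0.5, -0.3]
width: 0.051
gripper_force: 0.0
clock: 17.5
position: [0.4632, -0.0063, 0.278]
ee_rot: [-0.001, 0.036, 0.999, 0.001]
contact_force: [0.3, 0.4, 0.7]
width: 0.0511
gripper_force: 0.0
```

View pics/l.png

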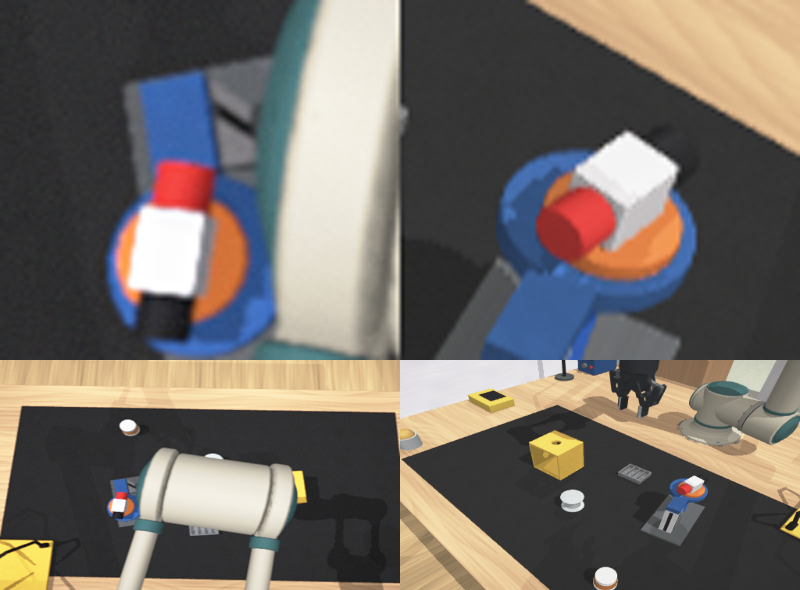

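The head sits flat on the orange ring, at about (170,255) in the top crop and (620,200) in the scene crop. The spool, battery holder and jar are where they were, and the gripper is clear.

```bash
python3 -c "
from rig import manip
print(manip.sign_off())"
```

```text
the job is handed in; nothing more can be done
None
```

The hammer hangs upright in the orange ring with its head fully home, and the job is handed in; contact readings stayed around 10 N, the robot clock stood near 18 s, and the spool, battery holder and jar were left in place.

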